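Change stamp drawers

TASK

Push the white drawer fully home, then hook a fingertip behind the lip of the terracotta tray, in the finger well, and draw the tray all the way out to its stop. The pink paint on the outside of the tray's front end is wet, so don't touch it, and leave the stamps in the tray alone and standing. Pick nothing up and don't disturb the other things on the table.

Things in the scene. Friction and masses are not known exactly. Their poses are not given: they have to be found in the camera images.
- tray_cabinet: Low plywood cabinet fixed to the table, its hood 200 deep x 180 wide x 68 mm high, with the terracotta tray running in it. Its frame's origin lies at table level under the middle of the hood's front edge; x points from the front to the back of the cabinet (away from the robot), y to the left seen from the robot, z up. The tray slides along this frame's -x as it is drawn out; its front end with the finger well always stands clear in front of the hood.
- stamp_tray (a joint): How far the terracotta tray is drawn out of its cabinet, m: 0 fully in, 0.12 against its stop. It starts nearly in (0 to 0.018). Running friction on the rail about 2 N; it stays where it is left. The tray is 150 mm wide, open on top, floor top 20 mm above the table, side walls up to 55 mm. At its front end is an empty finger well, 58 mm long (front to back) x 140 mm wide x 35 mm deep, between the front lip and a 30 mm high divider. Behind the divider stand the stamps.
- lip_hook (a point): Point on the middle of the top edge of the lip's inner (well) face, 55 mm above the table, where the finger hooks behind; it rides with the tray. It lies 62 mm in front of the hood's front edge when the tray is fully in. Axes as the tray cabinet's: the well extends 58 mm to its +x, and 70 mm to either side in y.
- lip: The tray's terracotta front lip, an upright board 8 mm thick, 150 mm wide, its top 55 mm above the table. Its inner face is the one to hook; its inner face and top edge may be touched. Its origin is not on the board: it lies at the cabinet frame's origin when the tray is fully in and rides with the tray; the board's middle is 66 mm to its -x.
- fresh_paint: The bright pink paint, still wet, on the outside of the tray's front end: a band 3 mm thick from 15 to 51 mm above the table on the outer face of the lip and on the outside of both side walls beside the finger well (66 mm back from the front). Not to be touched. Its origin lies as the lip's; the painted front face is 73 mm to its -x.
- white_cabinet: Low plywood cabinet of the same size, fixed to the table, with the white lidded drawer running in it. Its frame's origin lies at table level under the middle of the hood's front edge; x points from the front to the back of the cabinet (away from the robot), y to the left seen from the robot, z up. The drawer slides along -x as it opens.
- white_drawer (a joint): How far the white drawer stands open, m: 0 fully home (its front flush with the hood's front edge, against a stop), 0.12 fully open. It starts 0.06 to 0.115 open. Running friction about 2 N; it stays where it is left. The drawer is a closed white box with a flat grey lid, 180 x 150 mm, its underside 14 mm and top 55 mm above the table.
- white_front (a point): Centre of the white drawer's flat front face, 34.5 mm above the table; rides with the drawer. Axes as the white cabinet's; the face looks to -x, is 150 mm wide and 41 mm high.
- tray_stamp0: Small loose light wood stamp standing in the terracotta tray behind the divider, at first hidden under the hood: 28 mm diameter, 34 mm high, with a 18 mm thick stem, 20 g; origin at the centre of its underside, z up.
- tray_stamp1: Small loose brown wood stamp standing in the terracotta tray behind the divider, at first hidden under the hood: 28 mm diameter, 34 mm high, with a 18 mm thick stem, 20 g; origin at the centre of its underside, z up.
- tray_stamp2: Small loose white plaster stamp standing in the terracotta tray behind the divider, at first hidden under the hood: 28 mm diameter, 34 mm high, with a 18 mm thick stem, 20 g; origin at the centre of its underside, z up.
- stamp_a: Loose white plaster stamp standing on the table between the cabinets, 28 mm diameter, 42 mm high; to be left alone. Origin at the centre of its underside.
- stamp_b: Loose square wooden stamp, 30 x 30 x 25 mm, between the cabinets; to be left alone. Origin at the centre of its underside.
- mug: White mug, 72 mm diameter, 80 mm high, at the left; to be left alone. Origin at the centre of its underside.
- glaze_jar: Amber glass jar with blue cap, 64 mm diameter, 85 mm high, at the right; to be left alone. Origin at the centre of its underside.
- bisque_disc: Grey disc lying nearest the robot, 70 mm diameter, 10 mm thick; to be left alone. Origin at the centre of its underside.
- brush: Brush lying at the right, pointing away from the robot, about 200 mm long; to be left alone. Origin near its middle, at its underside.
- stamp_bin: Small open terracotta bin, 90 x 80 x 45 mm, at the left; to be left alone. Origin at the centre of its underside.

How it is judged:
By the outcome, as a careful person would: the job done as asked, in the order asked, and still so for the second after the job is handed in, with the robot touching nothing.
It also fails if it takes over 48 s, if anything falls off the work surface, if the arm or the gripper's body presses on something with over 40 N, if the wrist force passes 120 N, or if a joint passes its speed limit or range.

ROBOT

A 6-joint arm with a two-finger parallel gripper is mounted at the origin on the work surface. World frame = base frame: x ahead of the robot, y to its left, z up, the work surface at z = 0. Lengths are in mm, angles in rad, forces in N, time in s.
With the tool pointing down it reaches from about 325 to 775 mm from the base axis. Payload 5.5 kg.
Tool frame: the origin (TCP) lies on the mounting face of the last link; the fingertips stand 173 mm ahead of it and the grasp point (between the pads) lies env.grasp_offset ahead of it (env.grasp_offset is the distance from the TCP to the grasp point, in mm); z points along the fingers, y is the line along which they close (so a half turn about z gives the same grasp; the last joint's range is limited). The gripper opens to 85 mm and grips with 20 to 120 N. Pads are 22 mm wide; open, the fingers measure 114 mm over their backs; the gripper's body (76 mm by 85 mm) begins 54 mm behind the grasp point. The pads swing forward as they close: fully open they stand 13 mm farther back than shut.
Start: joints at [1.262, 0.091, 1.231, -0, 1.82, -0.057], TCP at [149.493, 581.094, 404.675] pointing down, gripper open.
Joint ranges: [-2.87, 2.87], [-0.86, 2.18], [0.17, 2.46], [-1.51, 4.65], [0.06, 2.69], [-2.65, 2.65]. Speed limits (rad/s): [2.57, 2.57, 3.01, 3.14, 3.14, 3.14].

INTERFACE

Orientations are given as a unit quaternion [x, y, z, w].
In Python, from rig import env gives the robot as it stands.
- The arm moves only by the tool move_arm, never from a script. Its argument "deltas" is a list of rows, each an object with "gripper": the closure, from 0 (fully open) to 1 (shut); "dp": the shift along the tool's x, y, z in units of 750 mm (1.0 is 750 mm), a list of three; "delta_rot": the turn, a rotation vector about the tool's x, y, z in units of 2 rad (1.0 is 2 rad), a list of three. In form: [{"gripper": gripper, "dp": [dx, dy, dz], "delta_rot": [ax, ay, az]}, ...]. A call has 1 to 20 rows; each row is the pose to reach, as a shift and turn from the pose commanded when the call began, along the tool's axes at that moment; what a row does not reach only later rows make up. A row lasts 1/12 s, in which the tool goes at most 41.7 mm and 7.16 degrees, less where a joint would pass 70% of its speed; a pose out of reach is approached as far as the arm can. A call with a number of a shift or a turn outside -1 to 1 is refused whole. A call with a gripper value outside its range is refused whole. The fingers move at their own pace and stop on an object; "force" is the grip in N (left out, the last holds). Time passes only in rows, so rows that repeat a pose let the fingers close. It gives the time, the measured TCP pose, the force, the opening and the grip force at its end, in the units of the state.
- env.sense(): the state, without advancing time (a new reading comes with each control period).
- env.camera(name): name is "scene" or "top" or "wrist"; returns the picture (384x512x3 uint8, red, green, blue); there is no depth.
- env.camera_info(name): a dict with "fov_y" (degrees; the focal length in pixels is half the picture's height over the tangent of half this angle, whatever the lens; pixels are square), "cx", "cy" (the principal point, pixels), "k1" (the pictures are not rectified: a ray, as slopes to the right and down, at radius r is drawn at 1 + k1 r^2 times it, then the intrinsics apply), "pose" (4x4, takes a point from camera to world coordinates). Camera axes: x right, y down, z forward; pixel columns grow to the right and rows downward; lengths in mm; the calibration is good to about 2 mm. A picture is of the moment at which its call begins: read the wrist's pose just before it. camera_info takes no time and is no camera call; for the wrist camera it gives the pose at the moment of the call.
- env.close_job(): hands the job in; it is judged then, once.
The state is a dict: "clock": time; "q": joint angles; "joint_vel": joint speeds; "joint_efforts": joint torques, N m; "tcp_pos": TCP position; "tcp_rot": TCP orientation; "force": force on the tool from outside, world axes, zero at the start; "moment": the same for the moment, N m; "gripper_width": finger opening in mm; "grip_force": force on a finger pad.
Only numpy, scipy, OpenCV 4.12 (cv2) and the standard library are available. Lean on these libraries where they do the work, as an engineer would, in place of code of your own. Each camera call takes 0.05 s, during which the arm holds its last target. There are 200 camera calls.

## Working session

There is one attempt and no reset: what is moved stays moved. The work goes in short steps, Python scripts to look and compute and a tool call to move; the robot and the scene stay as the last step left them, time stands still between calls to the robot, and variables do not carry over. Pictures are saved under pics/ and viewed, at most 10 in all, crops included, and the job is handed in when it is done.

Besides the shell and the picture viewer there is one more tool, called by a JSON object that holds its "fn" and its "kwargs", one argument or row to a line. move_arm: Moves the arm, as the interface text tells. Shifts and turns lie within -1 to 1; 1 stands for 750 mm of shift or 2 rad of turn. Its arguments: {"type":"object","properties":{"deltas":{"type":"array"},"force":{"type":"number"}},"required":["deltas"]}

```bash
mkdir -p pics; ls
python3 - <<'E'
from rig import env
import cv2,json
s=env.sense();print({k:s[k] for k in('clock','tcp_pos','tcp_rot','gripper_width')},env.grasp_offset)
a=[]
for n in('scene','top'):
    i=env.camera_info(n);print(n,i)
    im=env.camera(n)[...,::-1];cv2.imwrite(f'pics/{n}0.png',im)
    cv2.imwrite(f'pics/{n}0b.png',cv2.resize(im,(800,600),interpolation=cv2.INTER_CUBIC))
E
```

```text
pics
{'clock': 0.0, 'tcp_pos': array([149.48785612, 581.13215969, 403.53672944]), 'tcp_rot': array([ 1.25556262e-01,  9.92085998e-01, -9.79587217e-04, -1.95060613e-04]), 'gripper_width': 85.35453706653605} 154.70000000000002
scene {'fov_y': 42.92571348447645, 'cx': 255.40338763798812, 'cy': 197.08287588269644, 'k1': -0.07597786707543644, 'pose': array([[-5.20509407e-01,  6.59053276e-01, -5.42880039e-01,
         1.26496615e+03],
       [ 8.53792727e-01,  4.09464288e-01, -3.21522902e-01,
         4.17108908e+02],
       [ 1.03892670e-02, -6.30862724e-01, -7.75824907e-01,
         1.06424736e+03],
       [ 0.00000000e+00,  0.00000000e+00,  0.00000000e+00,
         1.00000000e+00]])}
top {'fov_y': 43.092270326691576, 'cx': 255.2927115791872, 'cy': 196.7664402822551, 'k1': 0.0013957216803490954, 'pose': array([[ 1.28192968e-02, -9.92490322e-01,  1.21649602e-01,
         3.15314406e+02],
       [-9.99914395e-01, -1.30428761e-02, -1.04175313e-03,
        -5.35224472e+00],
       [ 2.62059058e-03, -1.21625834e-01, -9.92572561e-01,
         1.75462999e+03],
       [ 0.00000000e+00,  0.00000000e+00,  0.00000000e+00,
         1.00000000e+00]])}
```

View pics/scene0b.png

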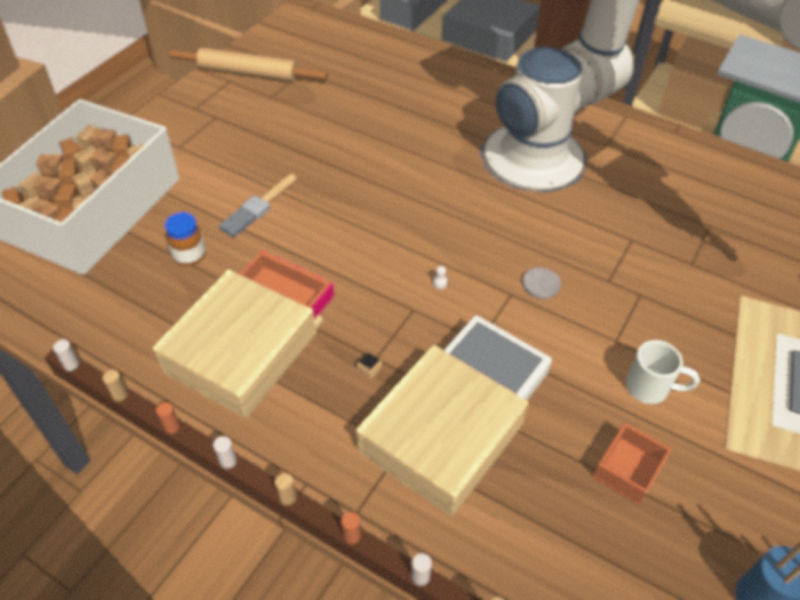

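View pics/top0b.png

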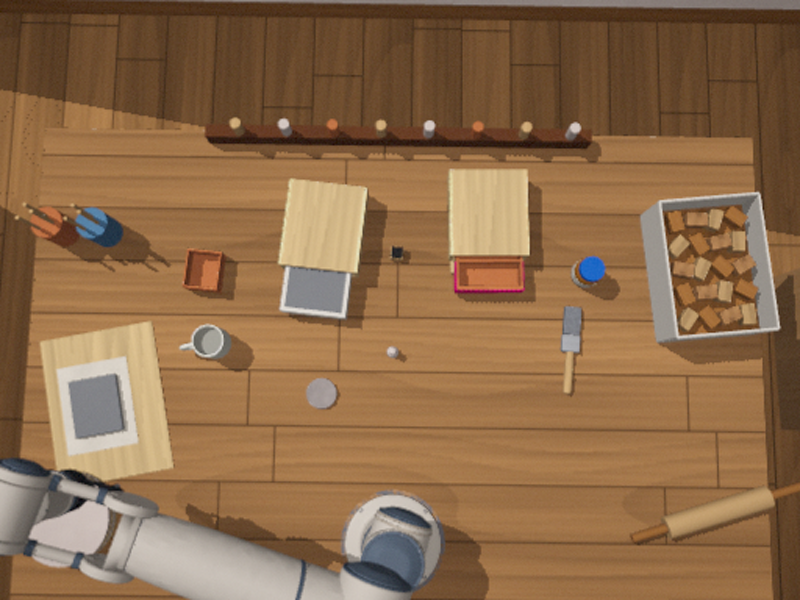

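The scene view shows both cabinets with the gripper out of the way. In the top view (800 px), the white drawer's front top edge runs about (281,309)–(347,317), and the tray lip is at about (455,290)–(523,290). I'll take enlarged crops next.

Run:
```python
import cv2
t=cv2.imread('pics/top0.png');s=cv2.imread('pics/scene0.png')
cv2.imwrite('pics/topc.png',cv2.resize(t[105:235,172:352],None,fx=4.4,fy=4.4,interpolation=cv2.INTER_CUBIC))
cv2.imwrite('pics/scenec.png',cv2.resize(s[155:330,95:360],None,fx=3,fy=3,interpolation=cv2.INTER_CUBIC))
```

```text
(no output)
```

View pics/topc.png

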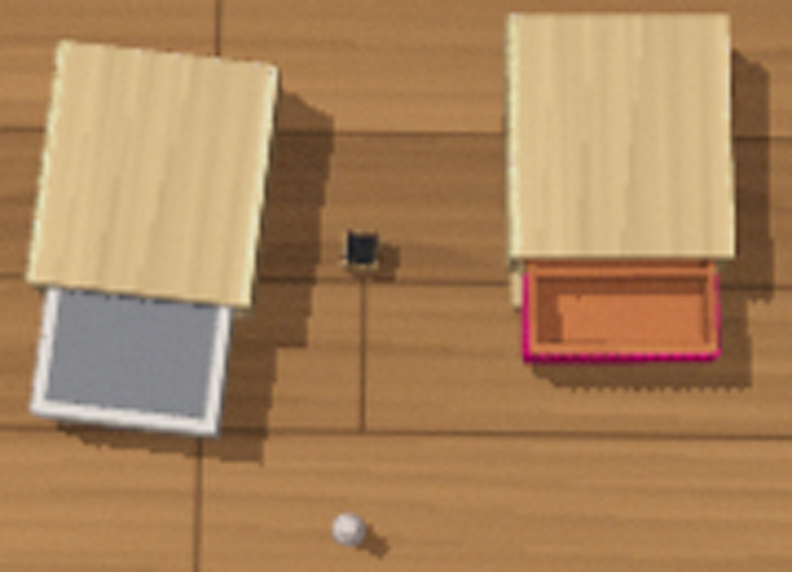

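View pics/scenec.png

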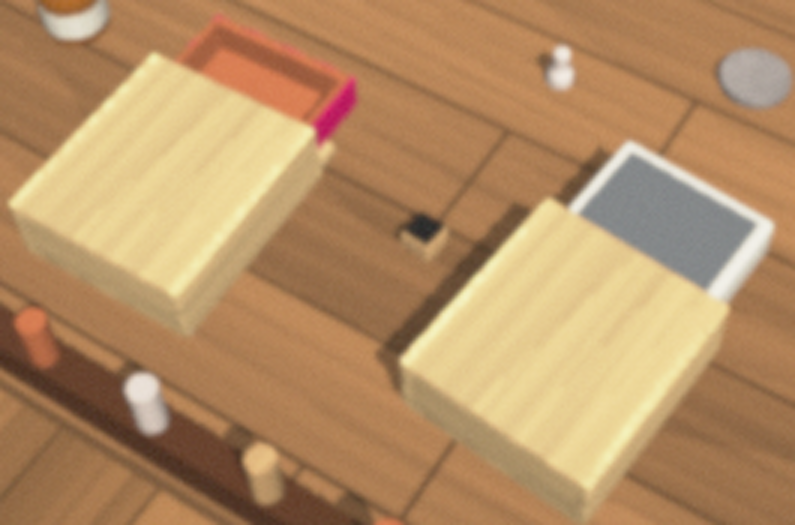

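Readings in crop pixels:

| Crop | Feature | Corner positions |
|---|---|---|
| Top | White hood | (62,42), (276,67), (28,284), (249,306) |
| Top | White drawer front | (33,409), (217,432) |
| Top | Tray hood | (509,14), (731,14), (512,257), (735,257) |
| Top | Lip outer edge | (525,353), (719,351) |
| Scene | White hood front | (551,203), (727,308) |
| Scene | White hood back | (403,362), (587,487) |
| Scene | White drawer front | (630,142), (772,226) |
| Scene | Tray hood | (153,54), (315,133), (12,204), (180,294) |
| Scene | Lip corners | (220,18), (355,80) |

```bash
cat > h.py <<'E'
import numpy as np
from rig import env
from scipy.optimize import least_squares
def project(P,info):
    T=np.linalg.inv(info['pose']);p=np.atleast_2d(P)@T[:3,:3].T+T[:3,3]
    s=p[:,:2]/p[:,2:];s=s*(1+info['k1']*(s**2).sum(1,keepdims=True))
    f=192/np.tan(np.radians(info['fov_y'])/2)
    return s*f+[info['cx'],info['cy']]
def cab(p,P):
    c,s=np.cos(p[2]),np.sin(p[2]);P=np.array(P,float)
    return np.c_[p[0]+c*P[:,0]-s*P[:,1],p[1]+s*P[:,0]+c*P[:,1],P[:,2]]
E
python3 - <<'E'
from h import *
I={n:env.camera_info(n) for n in('top','scene')}
tp=lambda a:(np.array(a,float)+.5)/4.4-.5+[172,105]
sc=lambda a:(np.array(a,float)+.5)/3-.5+[95,155]
# order: BL,BR,FL,FR, frontL, frontR
D={'white':(tp([(62,42),(276,67),(28,284),(249,306),(33,409),(217,432)]),sc([(587,487),(403,362),(727,308),(551,203),(772,226),(630,142)]),0),
'tray':(tp([(509,14),(731,14),(512,257),(735,257),(525,354),(719,352)]),sc([(180,294),(12,204),(315,133),(153,54),(355,80),(220,18)]),-70)}
for k,(a,b,x0) in D.items():
    def pts(p): 
        h=p[4];X=x0-p[3]
        return cab(p,[(200,90,h),(200,-90,h),(0,90,h),(0,-90,h),(X,75,p[5]),(X,-75,p[5])])
    f=lambda p:np.r_[(project(pts(p),I['top'])-a).ravel(),(project(pts(p),I['scene'])-b).ravel()]
    r=least_squares(f,[500,0,0,50,68,55])
    print(k,r.x.round(3),'rms',np.sqrt((r.fun**2).mean()).round(2));print(r.fun.reshape(2,6,2).round(1).tolist())
    g=lambda p:f(np.r_[p,68,55]);r=least_squares(g,r.x[:4]);print('fixed h',r.x.round(3),np.sqrt((r.fun**2).mean()).round(2))
E
```

```text
white [ 6.08577e+02  1.78936e+02 -1.03000e-01  1.00068e+02  5.96220e+01
  4.94090e+01] rms 0.67
[[[-0.5, 0.4], [0.7, 0.4], [-0.3, -0.0], [0.0, 0.8], [-0.6, 0.3], [-0.2, -0.0]], [[0.4, 1.5], [-1.2, -0.1], [0.8, 0.2], [-0.9, -1.4], [0.5, 0.1], [-0.9, -0.0]]]
fixed h [ 6.10696e+02  1.79679e+02 -1.02000e-01  1.00200e+02] 0.99
tray [ 6.45625e+02 -2.09890e+02  2.00000e-02  6.72900e+00  6.17640e+01
  4.64040e+01] rms 0.61
[[[-0.5, 0.6], [-0.8, 0.3], [-0.4, 0.2], [-0.2, -0.1], [0.9, 0.2], [-0.9, 0.4]], [[-1.0, 0.8], [-1.0, 0.0], [0.6, -0.7], [0.7, -0.3], [-1.1, -0.3], [0.1, 0.2]]]
fixed h [ 6.46777e+02 -2.07424e+02  1.90000e-02  5.69700e+00] 0.91
```

{"fn": "move_arm", "kwargs": {
  "deltas": [
    {"gripper": 1, "dp": [-0.542, -0.393, 0.16], "delta_rot": [0, 0, -0.075]},
    {"gripper": 1, "dp": [-0.542, -0.393, 0.16], "delta_rot": [0, 0, -0.075]},
    {"gripper": 1, "dp": [-0.542, -0.393, 0.16], "delta_rot": [0, 0, -0.075]},
    {"gripper": 1, "dp": [-0.542, -0.393, 0.16], "delta_rot": [0, 0, -0.075]},
    {"gripper": 1, "dp": [-0.542, -0.393, 0.16], "delta_rot": [0, 0, -0.075]},
    {"gripper": 1, "dp": [-0.542, -0.393, 0.16], "delta_rot": [0, 0, -0.075]},
    {"gripper": 1, "dp": [-0.542, -0.393, 0.16], "delta_rot": [0, 0, -0.075]},
    {"gripper": 1, "dp": [-0.542, -0.393, 0.16], "delta_rot": [0, 0, -0.075]},
    {"gripper": 1, "dp": [-0.542, -0.393, 0.16], "delta_rot": [0, 0, -0.075]},
    {"gripper": 1, "dp": [-0.542, -0.393, 0.16], "delta_rot": [0, 0, -0.075]},
    {"gripper": 1, "dp": [-0.542, -0.393, 0.16], "delta_rot": [0, 0, -0.075]},
    {"gripper": 1, "dp": [-0.542, -0.393, 0.16], "delta_rot": [0, 0, -0.075]},
    {"gripper": 1, "dp": [-0.542, -0.393, 0.16], "delta_rot": [0, 0, -0.075]},
    {"gripper": 1, "dp": [-0.542, -0.393, 0.16], "delta_rot": [0, 0, -0.075]},
    {"gripper": 1, "dp": [-0.542, -0.393, 0.16], "delta_rot": [0, 0, -0.075]},
    {"gripper": 1, "dp": [-0.542, -0.393, 0.16], "delta_rot": [0, 0, -0.075]}
  ]
}}

```text
clock: 1.43
tcp_pos: [469.4, 194.9, 284.7]
tcp_rot: [0.051, 0.999, 0.0, -0.0]
force: [0.8, -0.5, -0.4]
gripper_width: -0.5
grip_force: 0.0
```

```bash
cat >> h.py <<'E'
from scipy.spatial.transform import Rotation as R
def delta(tgt,yaw=None):
    """tgt: world TCP goal; yaw: wanted world angle of tool y (tool down) -> dp, delta_rot in move units"""
    s=env.sense();Rt=R.from_quat(s['tcp_rot']);dp=Rt.inv().apply(np.array(tgt)-s['tcp_pos'])/750
    print('tcp',s['tcp_pos'].round(1),'tool y',np.degrees(np.arctan2(*Rt.as_matrix()[[1,0],1])).round(2),'F',s['force'].round(1),'t',s['clock'],'w',s['gripper_width'])
    if yaw is not None:
        M=np.c_[[np.sin(yaw),-np.cos(yaw),0],[np.cos(yaw),np.sin(yaw),0],[0,0,1]]
        y=np.array([np.cos(yaw),np.sin(yaw),0]);z=np.array([0,0,-1.]);M=np.c_[np.cross(y,z),y,z]
        print('rot',((Rt.inv()*R.from_matrix(M)).as_rotvec()/2).round(4))
    print('dp',dp.round(4))
E
python3 - <<'E'
from h import *
import cv2
i=env.camera_info('wrist');im=env.camera('wrist')[...,::-1];cv2.imwrite('pics/w1.png',cv2.resize(im,(800,600),interpolation=cv2.INTER_CUBIC))
np.save('w1.npy',i['pose']);print({k:i[k] for k in i if k!='pose'})
W=(610.7,179.7,-.102)
p=cab(W,[(-136,0,201)])[0]
delta(p,np.pi/2-.102)
P=cab(W,[(-100,75,55),(-100,-75,55),(0,90,68),(0,-90,68),(-111,0,28)])
print((project(P,i)*800/512).round(0).tolist())
E
```

```text
{'fov_y': 68.59113201975921, 'cx': 255.9960193083784, 'cy': 191.75054445723492, 'k1': -0.028901921025782856}
tcp [469.2 195.2 285. ] tool y 84.24 F [0.3 0.2 0.5] t 1.4833 w -0.3145241896193917
rot [0.0003 0.     0.0007]
dp [-0.0084 -0.0015  0.112 ]
[[541.0, 404.0], [249.0, 405.0], [557.0, 574.0], [234.0, 574.0], [395.0, 362.0]]
```

View pics/w1.png

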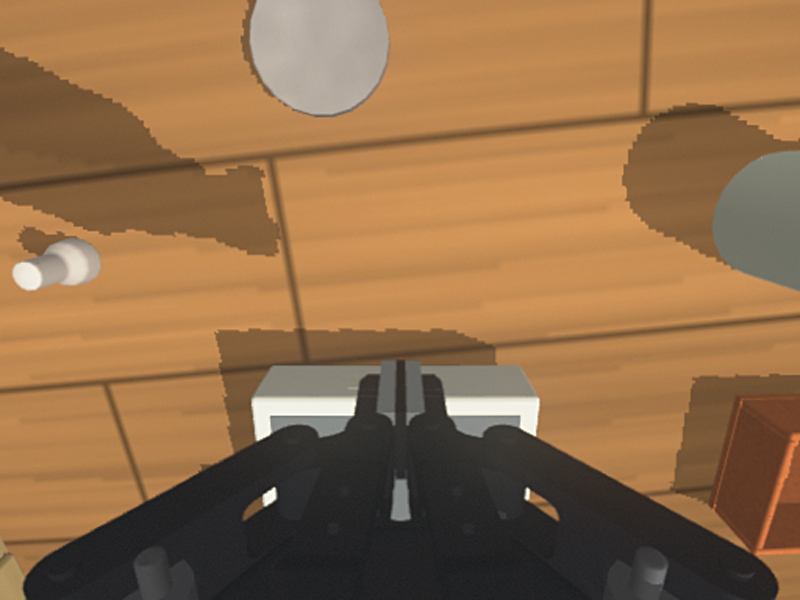

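The wrist view shows the drawer's front top edge at (252,398)–(539,398), centred on the fingers and about 3 mm nearer than predicted. That puts the drawer about 103 mm open. I'll descend and push along tool −x.

{"fn": "move_arm", "kwargs": {
  "deltas": [
    {"gripper": 1, "dp": [0, -0.001, 0.05], "delta_rot": [0, 0, 0]},
    {"gripper": 1, "dp": [0, -0.001, 0.1], "delta_rot": [0, 0, 0]},
    {"gripper": 1, "dp": [0, -0.001, 0.112], "delta_rot": [0, 0, 0]},
    {"gripper": 1, "dp": [0, -0.001, 0.112], "delta_rot": [0, 0, 0]},
    {"gripper": 1, "dp": [-0.014, -0.001, 0.112], "delta_rot": [0, 0, 0]},
    {"gripper": 1, "dp": [-0.025, -0.001, 0.112], "delta_rot": [0, 0, 0]},
    {"gripper": 1, "dp": [-0.033, -0.001, 0.112], "delta_rot": [0, 0, 0]},
    {"gripper": 1, "dp": [-0.041, -0.001, 0.112], "delta_rot": [0, 0, 0]},
    {"gripper": 1, "dp": [-0.05, -0.001, 0.112], "delta_rot": [0, 0, 0]},
    {"gripper": 1, "dp": [-0.06, -0.001, 0.112], "delta_rot": [0, 0, 0]},
    {"gripper": 1, "dp": [-0.07, -0.001, 0.112], "delta_rot": [0, 0, 0]},
    {"gripper": 1, "dp": [-0.08, -0.001, 0.112], "delta_rot": [0, 0, 0]},
    {"gripper": 1, "dp": [-0.09, -0.001, 0.112], "delta_rot": [0, 0, 0]},
    {"gripper": 1, "dp": [-0.1, -0.001, 0.112], "delta_rot": [0, 0, 0]},
    {"gripper": 1, "dp": [-0.11, -0.001, 0.112], "delta_rot": [0, 0, 0]},
    {"gripper": 1, "dp": [-0.12, -0.001, 0.112], "delta_rot": [0, 0, 0]},
    {"gripper": 1, "dp": [-0.13, -0.001, 0.112], "delta_rot": [0, 0, 0]},
    {"gripper": 1, "dp": [-0.14, -0.001, 0.112], "delta_rot": [0, 0, 0]},
    {"gripper": 1, "dp": [-0.147, -0.001, 0.112], "delta_rot": [0, 0, 0]},
    {"gripper": 1, "dp": [-0.152, -0.001, 0.112], "delta_rot": [0, 0, 0]}
  ]
}}

```text
clock: 3.15
tcp_pos: [583.8, 181.9, 200.5]
tcp_rot: [0.051, 0.999, -0.0, 0.0]
force: [-2.5, 0.8, 1.1]
gripper_width: 0.1
grip_force: 1.1
```

{"fn": "move_arm", "kwargs": {
  "deltas": [
    {"gripper": 1, "dp": [-0.005, 0, 0], "delta_rot": [0, 0, 0]},
    {"gripper": 1, "dp": [-0.01, 0, 0], "delta_rot": [0, 0, 0]},
    {"gripper": 1, "dp": [-0.014, 0, 0], "delta_rot": [0, 0, 0]},
    {"gripper": 1, "dp": [-0.018, 0, 0], "delta_rot": [0, 0, 0]}
  ]
}}

```text
clock: 3.48
tcp_pos: [596.7, 180.6, 200.6]
tcp_rot: [0.051, 0.999, -0.0, -0.0]
force: [-2.5, 0.3, 0.7]
gripper_width: -0.0
grip_force: 1.1
```

{"fn": "move_arm", "kwargs": {
  "deltas": [
    {"gripper": 1, "dp": [-0.003, 0, 0], "delta_rot": [0, 0, 0]},
    {"gripper": 1, "dp": [-0.003, 0, 0], "delta_rot": [0, 0, 0]}
  ]
}}

```text
clock: 3.65
tcp_pos: [598.3, 180.5, 200.4]
tcp_rot: [0.051, 0.999, -0.0, -0.002]
force: [-7.2, -0.1, 2.0]
gripper_width: -0.4
grip_force: 0.0
```

{"fn": "move_arm", "kwargs": {
  "deltas": [
    {"gripper": 1, "dp": [-0.003, 0, 0], "delta_rot": [0, 0, 0]},
    {"gripper": 1, "dp": [-0.003, 0, 0], "delta_rot": [0, 0, 0]},
    {"gripper": 1, "dp": [-0.003, 0, 0], "delta_rot": [0, 0, 0]}
  ]
}}

```text
clock: 3.9
tcp_pos: [599.0, 180.5, 200.3]
tcp_rot: [0.051, 0.999, -0.0, -0.004]
force: [-16.1, -0.1, 7.9]
gripper_width: -0.3
grip_force: 0.0
```

The drawer is against its stop: force rose to 16 N with no further travel. Next I'll back off and lift.

{"fn": "move_arm", "kwargs": {
  "deltas": [
    {"gripper": 1, "dp": [0.02, 0, 0], "delta_rot": [0, 0, 0]},
    {"gripper": 1, "dp": [0.06, 0, 0], "delta_rot": [0, 0, 0]},
    {"gripper": 1, "dp": [0.06, 0, -0.05], "delta_rot": [0, 0, 0]},
    {"gripper": 1, "dp": [0.06, 0, -0.1], "delta_rot": [0, 0, 0]},
    {"gripper": 1, "dp": [0.06, 0, -0.12], "delta_rot": [0, 0, 0]},
    {"gripper": 1, "dp": [0.06, 0, -0.12], "delta_rot": [0, 0, 0]}
  ]
}}

```text
clock: 4.4
tcp_pos: [557.0, 184.9, 297.0]
tcp_rot: [0.051, 0.999, 0.001, 0.005]
force: [0.4, 0.1, 1.4]
gripper_width: -0.0
grip_force: 0.0
```

Run:
```python
from h import *
T=(646.5,-208,.0195)
delta(cab(T,[(-39,0,290)])[0],np.pi/2+.0195)
```

```text
tcp [557.  184.9 297. ] tool y 84.17 F [0.4 0.1 1.4] t 4.4 w -0.008317352739244704
rot [ 0.0013  0.0051 -0.0607]
dp [-0.1202 -0.5153  0.0088]
```

{"fn": "move_arm", "kwargs": {
  "deltas": [
    {"gripper": 1, "dp": [-0.12, -0.515, 0.01], "delta_rot": [0, 0, -0.0607]},
    {"gripper": 1, "dp": [-0.12, -0.515, 0.01], "delta_rot": [0, 0, -0.0607]},
    {"gripper": 1, "dp": [-0.12, -0.515, 0.01], "delta_rot": [0, 0, -0.0607]},
    {"gripper": 1, "dp": [-0.12, -0.515, 0.01], "delta_rot": [0, 0, -0.0607]},
    {"gripper": 1, "dp": [-0.12, -0.515, 0.01], "delta_rot": [0, 0, -0.0607]},
    {"gripper": 1, "dp": [-0.12, -0.515, 0.01], "delta_rot": [0, 0, -0.0607]},
    {"gripper": 1, "dp": [-0.12, -0.515, 0.01], "delta_rot": [0, 0, -0.0607]},
    {"gripper": 1, "dp": [-0.12, -0.515, 0.01], "delta_rot": [0, 0, -0.0607]},
    {"gripper": 1, "dp": [-0.12, -0.515, 0.01], "delta_rot": [0, 0, -0.0607]},
    {"gripper": 1, "dp": [-0.12, -0.515, 0.01], "delta_rot": [0, 0, -0.0607]},
    {"gripper": 1, "dp": [-0.12, -0.515, 0.01], "delta_rot": [0, 0, -0.0607]},
    {"gripper": 1, "dp": [-0.12, -0.515, 0.01], "delta_rot": [0, 0, -0.0607]},
    {"gripper": 1, "dp": [-0.12, -0.515, 0.01], "delta_rot": [0, 0, -0.0607]}
  ]
}}

```text
clock: 5.48
tcp_pos: [606.5, -208.3, 282.4]
tcp_rot: [-0.01, 1.0, 0.0, -0.0]
force: [-0.6, -0.9, 0.3]
gripper_width: -0.2
grip_force: 0.0
```

Run:
```python
from h import *
import cv2
T=(646.5,-208,.0195)
i=env.camera_info('wrist');im=env.camera('wrist')[...,::-1];cv2.imwrite('pics/w2.png',cv2.resize(im,(800,600),interpolation=cv2.INTER_CUBIC))
delta(cab(T,[(-39,0,290)])[0],np.pi/2+.0195)
P=cab(T,[(-76,75,55),(-76,-75,55),(-68,70,55),(-68,-70,55),(0,90,68),(0,-90,68),(-39,0,30)])
print((project(P,i)*800/512).round(0).tolist())
cv2.imwrite('pics/top1.png',cv2.resize(env.camera('top')[105:235,172:352,::-1],None,fx=4.4,fy=4.4,interpolation=cv2.INTER_CUBIC))
```

```text
tcp [ 606.6 -207.6  282.8] tool y 91.18 F [0.4 0.2 0.3] t 5.5333 w 0.16538634478558698
rot [ 0.0003 -0.0001  0.0005]
dp [-0.0012 -0.0015 -0.0096]
[[559.0, 255.0], [229.0, 255.0], [547.0, 272.0], [242.0, 272.0], [582.0, 416.0], [207.0, 417.0], [395.0, 314.0]]
```

View pics/w2.png

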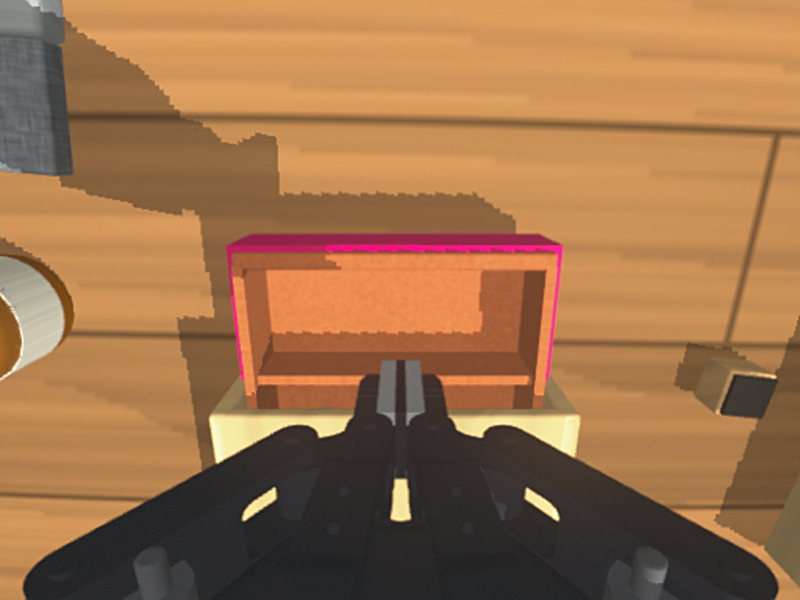

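View pics/top1.png

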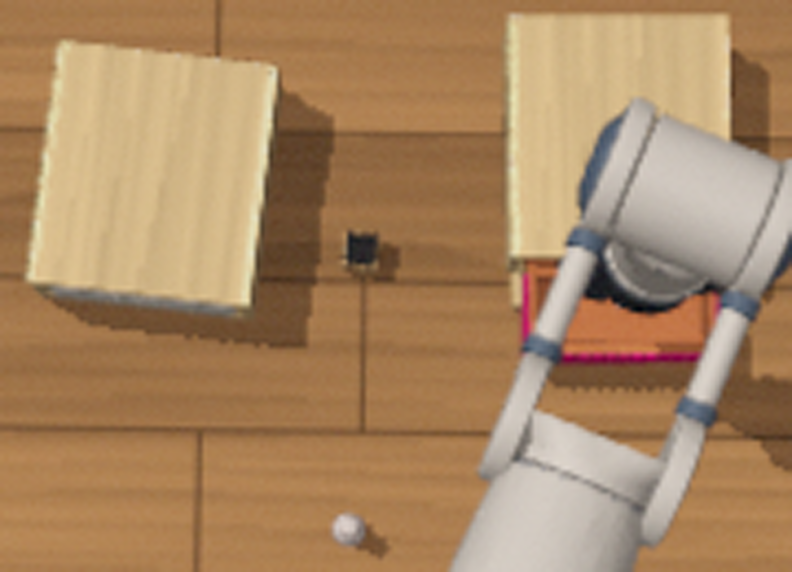

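The top view shows the white drawer flush with its hood. In the wrist view, the lip's inner top edge is at row ~269 (x 245–547), and the divider's top edge is at row ~377. That puts the inner face at x≈576, with the fingertips over the middle of the well. I'll descend and hook.

{"fn": "move_arm", "kwargs": {
  "deltas": [
    {"gripper": 1, "dp": [0, 0, 0.03], "delta_rot": [0, 0, 0]},
    {"gripper": 1, "dp": [0, 0, 0.06], "delta_rot": [0, 0, 0]},
    {"gripper": 1, "dp": [0, 0, 0.085], "delta_rot": [0, 0, 0]},
    {"gripper": 1, "dp": [0, 0, 0.1], "delta_rot": [0, 0, 0]},
    {"gripper": 1, "dp": [0, 0, 0.102], "delta_rot": [0, 0, 0]},
    {"gripper": 1, "dp": [0, 0, 0.102], "delta_rot": [0, 0, 0]}
  ]
}}

```text
clock: 6.08
tcp_pos: [606.5, -207.7, 206.3]
tcp_rot: [-0.01, 1.0, 0.0, -0.001]
force: [-0.3, -0.0, 0.2]
gripper_width: 0.2
grip_force: 0.0
```

{"fn": "move_arm", "kwargs": {
  "deltas": [
    {"gripper": 1, "dp": [0.005, 0, 0], "delta_rot": [0, 0, 0]},
    {"gripper": 1, "dp": [0.012, 0, 0], "delta_rot": [0, 0, 0]},
    {"gripper": 1, "dp": [0.017, 0, 0], "delta_rot": [0, 0, 0]},
    {"gripper": 1, "dp": [0.02, 0, 0], "delta_rot": [0, 0, 0]},
    {"gripper": 1, "dp": [0.023, 0, 0], "delta_rot": [0, 0, 0]},
    {"gripper": 1, "dp": [0.026, 0, 0], "delta_rot": [0, 0, 0]},
    {"gripper": 1, "dp": [0.029, 0, 0], "delta_rot": [0, 0, 0]},
    {"gripper": 1, "dp": [0.033, 0, 0], "delta_rot": [0, 0, 0]},
    {"gripper": 1, "dp": [0.037, 0, 0], "delta_rot": [0, 0, 0]},
    {"gripper": 1, "dp": [0.042, 0, 0], "delta_rot": [0, 0, 0]}
  ]
}}

```text
clock: 6.92
tcp_pos: [575.0, -209.3, 207.1]
tcp_rot: [-0.01, 1.0, -0.0, 0.001]
force: [2.3, 0.1, 1.4]
gripper_width: -0.3
grip_force: 1.1
```

Hooked: there is a steady 2.3 N drag. I'll keep pulling.

{"fn": "move_arm", "kwargs": {
  "deltas": [
    {"gripper": 1, "dp": [0.005, 0, 0], "delta_rot": [0, 0, 0]},
    {"gripper": 1, "dp": [0.011, 0, 0], "delta_rot": [0, 0, 0]},
    {"gripper": 1, "dp": [0.017, 0, 0], "delta_rot": [0, 0, 0]},
    {"gripper": 1, "dp": [0.023, 0, 0], "delta_rot": [0, 0, 0]},
    {"gripper": 1, "dp": [0.029, 0, 0], "delta_rot": [0, 0, 0]},
    {"gripper": 1, "dp": [0.035, 0, 0], "delta_rot": [0, 0, 0]},
    {"gripper": 1, "dp": [0.041, 0, 0], "delta_rot": [0, 0, 0]},
    {"gripper": 1, "dp": [0.047, 0, 0], "delta_rot": [0, 0, 0]},
    {"gripper": 1, "dp": [0.053, 0, 0], "delta_rot": [0, 0, 0]},
    {"gripper": 1, "dp": [0.059, 0, 0], "delta_rot": [0, 0, 0]},
    {"gripper": 1, "dp": [0.065, 0, 0], "delta_rot": [0, 0, 0]},
    {"gripper": 1, "dp": [0.071, 0, 0], "delta_rot": [0, 0, 0]},
    {"gripper": 1, "dp": [0.077, 0, 0], "delta_rot": [0, 0, 0]},
    {"gripper": 1, "dp": [0.083, 0, 0], "delta_rot": [0, 0, 0]},
    {"gripper": 1, "dp": [0.089, 0, 0], "delta_rot": [0, 0, 0]},
    {"gripper": 1, "dp": [0.095, 0, 0], "delta_rot": [0, 0, 0]},
    {"gripper": 1, "dp": [0.101, 0, 0], "delta_rot": [0, 0, 0]},
    {"gripper": 1, "dp": [0.106, 0, 0], "delta_rot": [0, 0, 0]},
    {"gripper": 1, "dp": [0.11, 0, 0], "delta_rot": [0, 0, 0]},
    {"gripper": 1, "dp": [0.113, 0, 0], "delta_rot": [0, 0, 0]}
  ]
}}

```text
clock: 8.58
tcp_pos: [489.9, -210.9, 206.6]
tcp_rot: [-0.01, 1.0, 0.0, -0.0]
force: [2.3, 0.3, 0.8]
gripper_width: -0.3
grip_force: 1.1
```

{"fn": "move_arm", "kwargs": {
  "deltas": [
    {"gripper": 1, "dp": [0.003, 0, 0], "delta_rot": [0, 0, 0]},
    {"gripper": 1, "dp": [0.006, 0, 0], "delta_rot": [0, 0, 0]},
    {"gripper": 1, "dp": [0.009, 0, 0], "delta_rot": [0, 0, 0]},
    {"gripper": 1, "dp": [0.011, 0, 0], "delta_rot": [0, 0, 0]},
    {"gripper": 1, "dp": [0.013, 0, 0], "delta_rot": [0, 0, 0]}
  ]
}}

```text
clock: 9.0
tcp_pos: [480.4, -211.1, 206.6]
tcp_rot: [-0.01, 1.0, 0.0, -0.0]
force: [1.5, 0.4, 1.0]
gripper_width: 0.2
grip_force: 1.1
```

{"fn": "move_arm", "kwargs": {
  "deltas": [
    {"gripper": 1, "dp": [0.003, 0, 0], "delta_rot": [0, 0, 0]},
    {"gripper": 1, "dp": [0.006, 0, 0], "delta_rot": [0, 0, 0]},
    {"gripper": 1, "dp": [0.008, 0, 0], "delta_rot": [0, 0, 0]},
    {"gripper": 1, "dp": [0.01, 0, 0], "delta_rot": [0, 0, 0]}
  ]
}}

```text
clock: 9.33
tcp_pos: [473.8, -211.2, 206.7]
tcp_rot: [-0.01, 1.0, -0.0, 0.002]
force: [14.8, 0.3, -6.2]
gripper_width: -0.2
grip_force: 7.3
```

{"fn": "move_arm", "kwargs": {
  "deltas": [
    {"gripper": 1, "dp": [0.002, 0, 0], "delta_rot": [0, 0, 0]},
    {"gripper": 1, "dp": [0.003, 0, 0], "delta_rot": [0, 0, 0]}
  ]
}}

```text
clock: 9.5
tcp_pos: [472.9, -211.1, 206.8]
tcp_rot: [-0.01, 1.0, -0.0, 0.005]
force: [21.7, -0.5, -11.0]
gripper_width: 0.1
grip_force: 11.0
```

The tray is at its stop: 22 N and no further travel. I'll unhook to the middle of the well, then lift straight up.

{"fn": "move_arm", "kwargs": {
  "deltas": [
    {"gripper": 1, "dp": [-0.012, 0, 0], "delta_rot": [0, 0, 0]},
    {"gripper": 1, "dp": [-0.027, 0, 0], "delta_rot": [0, 0, 0]},
    {"gripper": 1, "dp": [-0.027, 0, 0], "delta_rot": [0, 0, 0]},
    {"gripper": 1, "dp": [-0.027, 0, -0.03], "delta_rot": [0, 0, 0]},
    {"gripper": 1, "dp": [-0.027, 0, -0.08], "delta_rot": [0, 0, 0]},
    {"gripper": 1, "dp": [-0.027, 0, -0.13], "delta_rot": [0, 0, 0]},
    {"gripper": 1, "dp": [-0.027, 0, -0.18], "delta_rot": [0, 0, 0]},
    {"gripper": 1, "dp": [-0.027, 0, -0.22], "delta_rot": [0, 0, 0]},
    {"gripper": 1, "dp": [-0.027, 0, -0.22], "delta_rot": [0, 0, 0]},
    {"gripper": 1, "dp": [-0.027, 0, -0.22], "delta_rot": [0, 0, 0]}
  ]
}}

```text
clock: 10.33
tcp_pos: [490.7, -211.1, 374.1]
tcp_rot: [-0.01, 1.0, -0.001, 0.001]
force: [1.0, 0.3, -0.6]
gripper_width: -0.2
grip_force: 0.0
```

Run:
```python
from h import *
import cv2
w=cv2.resize(env.camera('wrist')[...,::-1],(400,300),interpolation=cv2.INTER_AREA)
s=cv2.resize(env.camera('scene')[130:305,80:380,::-1],(800,467))
t=cv2.resize(env.camera('top')[90:240,172:372,::-1],(400,300))
cv2.imwrite('pics/end.png',cv2.resize(np.vstack([np.hstack([w,t]),s]),(800,600)))
T=(644.5,-208,.0195)
i=env.camera_info('wrist')
P=cab(T,[(-190,75,55),(-190,-75,55),(-182,70,55),(-182,-70,55)])
print((project(P,i)*400/512*[1,600/767]).round(0).tolist());print(env.sense()['force'].round(1))
```

```text
[[256.0, 90.0], [140.0, 90.0], [252.0, 94.0], [144.0, 94.0]]
[-0.2 -0.1 -0.4]
```

View pics/end.png

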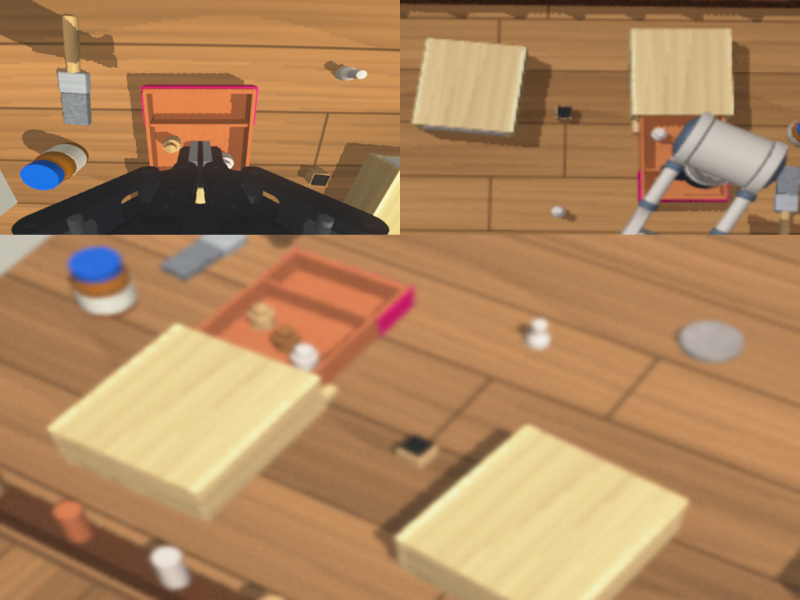

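The tray is fully out, with its lip at row ~90 against a predicted 90. All three stamps are standing, the white drawer is home, and the other objects are where they were. I'll hand in.

```bash
python3 -c "
from rig import env
print(env.close_job())"
```

```text
the job is handed in; nothing more can be done
None
```

I pushed the white drawer home to its stop, then hooked the tray by its lip and drew it out to its stop; the three stamps are still standing, the wet paint wasn't touched, nothing else on the table was moved, and the job is handed in.

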